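Clamp a tin in the electric can opener and switch it on

ROBOT

A 6-joint arm with a two-finger parallel gripper is mounted at the origin on the work surface. World frame = base frame: x ahead of the robot, y to its left, z up, the work surface at z = 0. Lengths are in m, angles in rad, forces in N, time in s.
With the tool pointing down it reaches from about 0.4 to 0.825 m from the base axis. Payload 7 kg.
Tool frame: the origin (TCP) lies at the very end of the fingers, on their centre line; the grasp point (between the pads) lies 19 mm behind it (tcp_to_grasp is the distance from the TCP to the grasp point, in m); x points along the fingers, z is the direction in which the jaws open and shut, and the axes are right-handed (so a half turn about x gives the same grasp; the last joint's range is limited). The gripper opens to 88 mm and grips with 3 to 60 N. Pads are 19 mm wide; open, the fingers measure 130 mm over their backs; the gripper's body (78 mm by 193 mm) begins 47 mm behind the grasp point.
Start: joints at [1.437, 0.359, 0.012, 0, -1.224, -0.288], TCP at [0.276, 0.616, 0.227] pointing down, gripper open.
Joint ranges: [-3.07, 3.07], [-1.43, 2.12], [-1.02, 1.25], [-3.03, 1.67], [-3.05, -0], [-3.03, 3.03]. Speed limits (rad/s): [2.39, 2.39, 3.01, 3.14, 3.14, 3.14].

INTERFACE

Orientations are given as [roll, pitch, yaw] about the fixed x, y, z axes, in that order (R = Rz(yaw) Ry(pitch) Rx(roll)).
In Python, from station import get_state, grab_frame, job_done, tcp_to_grasp gives the robot as it stands. The module is installed in compiled form; this text tells all that it offers.
- The arm moves only by the shell command python3 -m crank 'ROWS' [FORCE]. ROWS is JSON, a list of rows, each a list of 7 numbers: the shift along the tool's x, y, z in m, then the turn, a rotation vector about the tool's x, y, z in rad, then the opening, from 0 (shut) to 1 (fully open). In form: [[x, y, z, wx, wy, wz, fingers], ...]. A call has 1 to 10 rows; each row is the pose to reach, as a shift and turn from the pose commanded when the call began, along the tool's axes at that moment; what a row does not reach only later rows make up. A row lasts 1/8 s, in which the tool goes at most 62.5 mm and 10.7 degrees, less where a joint would pass 70% of its speed; a pose out of reach is approached as far as the arm can. A call with a gripper value outside its range is refused whole. The fingers move at their own pace and stop on an object; FORCE is the grip in N (left out, the last holds). Time passes only in rows, so rows that repeat a pose let the fingers close. It gives the time, the measured TCP pose, the force and the opening at its end, in the units of the state.
- get_state(): the state, without advancing time (a new reading comes with each control period).
- grab_frame(name): name is "scene" or "top"; returns a dict with "pixels" (384x512x3 uint8, red, green, blue), "vfov" (degrees; the focal length in pixels is half the picture's height over the tangent of half this angle, whatever the lens; pixels are square), "cx", "cy" (the principal point, pixels), "extrinsics" (4x4, takes a point from world to camera coordinates). Camera axes: x right, y up, looking along -z (the intrinsics and any distortion apply to the point x, -y, -z); pixel columns grow to the right and rows downward; lengths in m; the calibration is good to about 2 mm. A picture is of the moment at which its call begins. There is no depth.
- job_done(): hands the job in, once; it reports no verdict.
The state is a dict: "t": time; "q": joint angles; "qd": joint speeds; "joint_efforts": joint torques, N m; "eef_pos": TCP position; "ee_rot": TCP orientation; "force": force on the tool from outside, world axes, zero at the start; "moment": the same for the moment, N m; "width": finger opening in m.
Only numpy, scipy, OpenCV 4.12 (cv2) and the standard library are available. Lean on these libraries where they do the work, as an engineer would, in place of code of your own. Each camera call takes 0.05 s, during which the arm holds its last target.

TASK

Get the tin ready to be opened: slide it along the counter into the bay of the can opener, right up to the tower, and push the opener's head down by its thumb pad until the sprung foot sits on the lid and is pushed about half way in. Then switch the opener on with the rocker on top, leaving the foot holding the tin and the other things on the counter where they are.

Things in the scene. Friction and masses are not known exactly. Their poses are not given: they have to be found in the camera images.
- opener: avocado-green electric can opener, fixed: a tower 110 (own x) x 120 (own y) x 155 mm tall, on a black base 18 mm high that is 3 mm wider all round. Origin under the tower's centre. Its front looks along its own -x; there two black base prongs, 18 mm high, reach out to x = -117 mm, inner sides at y = +-55 mm. The tin goes between them, sliding on the counter itself
- seat (a point): point on the counter 102 mm in front of the opener's origin, where the middle of the tin belongs (the tin then touches the base of the tower or is within a millimetre or so of it); the foot's axis passes through it
- head: the opener's head, a steel arm on the front of the tower, reaching 21 mm past the foot's axis. Origin on that axis, level with the underside of the foot while the foot is not pushed in: at most 115 mm over the counter. The head slides straight down (75 mm in all) under a push of about 5 N and stays where it is left
- foot_free (a point): point on the head's axis at its origin: where the underside of the foot is while not pushed in. The foot is a rubber-faced button 28 mm across on a 14 mm stem under a steel sleeve 34 mm across. It gives upwards against a spring, at most 14 mm (0.45 N per mm); this point does not show how far it is pushed in
- pad (a point): middle of the top face of the brown thumb pad on the head, 52 mm above the head's origin; the pad measures 42 x 46 mm and faces up
- rocker (a joint): the chunky brown rocker switch on top of the tower: 0 = off, 0.4 rad = on (fully over). It stays where it is left and takes about 2.5 N at its end. The rocker is 66 mm long along the opener's own y, 28 mm wide, its pivot 12 mm behind the opener's origin at a height of 172 mm.
- rocker_end (a point): top face of the rocker, 25 mm from the pivot, at the end that stands up while it is off (towards the opener's own +y); press down here, it goes down 10 mm
- tin: a round steel food tin, 90 mm across (too wide to grasp), about 0.4 kg, standing on the counter, with a plain paper wrapper round its lower part. Origin at the centre of its underside. Its height differs from one tin to the next, 60 to 85 mm, and is not told: feel for it. Its lid is flat.
- corkscrew: bystander lying on the counter: corkscrew with a brown resin cross handle 110 mm long and 26 mm thick, steel worm 100 mm long along its own +x; origin under the middle of the handle
- bottle_opener: bystander lying on the counter: flat orange plastic bottle opener 135 x 47 x 10 mm, long along its own x; origin near its middle, on the underside
- salt_jar: bystander standing on the counter: white jar 70 mm across, 100 mm tall, origin at the centre of its underside

How it is judged:
By the outcome, as a careful person would: the job done as asked, in the order asked, and still so for the second after the job is handed in, with the robot touching nothing.
It also fails if it takes over 67 s, if anything falls off the work surface, if the arm or the gripper's body presses on something with over 40 N, if the wrist force passes 120 N, or if a joint passes its speed limit or range.

## Working session

There is one attempt and no reset: what is moved stays moved. The work goes in short steps, Python scripts to look and compute and a shell command to move; the robot and the scene stay as the last step left them, time stands still between calls to the robot, and variables do not carry over. Pictures are saved under pics/ and viewed, and the job is handed in when it is done.

```bash
mkdir -p pics; python3 - <<'E'
from station import *
import cv2,numpy as np
s=get_state();print(s)
print(tcp_to_grasp if not callable(tcp_to_grasp) else tcp_to_grasp())
for n in("scene","top"):
    f=grab_frame(n);cv2.imwrite(f"pics/{n}0.png",f["pixels"][:,:,::-1])
    print(n,{k:v for k,v in f.items() if k!="pixels"})
E
```

```text
{'t': 0.0, 'q': array([ 1.43708796e+00,  3.59394791e-01,  1.10813480e-02, -3.40053779e-04,
       -1.22407704e+00, -2.88062873e-01]), 'qd': array([-0.00136749, -0.00067498, -0.00124679, -0.00048025,  0.00084942,
        0.00088684]), 'joint_efforts': array([ 1.62910026e-03, -5.82714415e+01,  2.93058836e+01,  6.99696198e+00,
        6.97512121e-03, -1.62443766e-04]), 'eef_pos': array([0.27618309, 0.61539793, 0.22562917]), 'ee_rot': array([ 0.09018593,  1.56917042, -1.90249745]), 'force': array([-0.81817713, -1.1535177 , -0.21806098]), 'moment': array([0.04901414, 0.03411706, 0.00160959]), 'width': 0.08729113201259757}
0.0188
scene {'vfov': 51.712467403952026, 'cx': 256.7618445268088, 'cy': 187.86666183747627, 'extrinsics': array([[-0.07353056,  0.99723705,  0.01056083,  0.03372336],
       [-0.70530741, -0.05948619,  0.70640134,  0.31374484],
       [ 0.70507781,  0.04449346,  0.70773273, -1.40031621],
       [ 0.        ,  0.        ,  0.        ,  1.        ]])}
top {'vfov': 56.083904933616665, 'cx': 255.42018935938285, 'cy': 188.41955580357384, 'extrinsics': array([[-0.00914723, -0.99983911,  0.01543003, -0.02679957],
       [ 0.99253241, -0.00720119,  0.1217685 , -0.57026993],
       [-0.12163779,  0.01642865,  0.99243859, -1.16369216],
       [ 0.        ,  0.        ,  0.        ,  1.        ]])}
```

View pics/scene0.png

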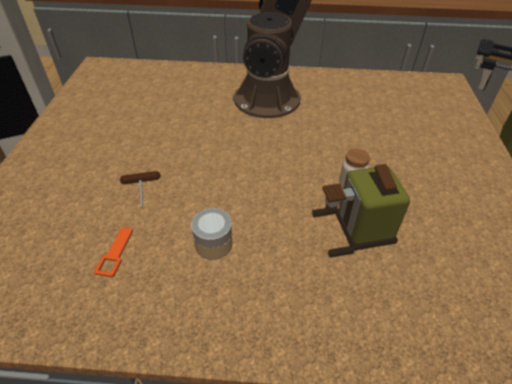

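View pics/top0.png

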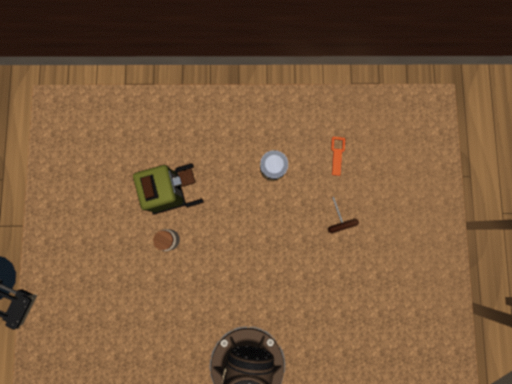

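```bash
cat > h.py <<'E'
import numpy as np,cv2
from station import *
class Cam:
    def __init__(s,f):
        s.im=f["pixels"];h=s.im.shape[0];s.f=h/2/np.tan(np.radians(f["vfov"])/2);s.cx,s.cy=f["cx"],f["cy"];E=np.array(f["extrinsics"]);s.R=E[:3,:3];s.t=E[:3,3];s.C=-s.R.T@s.t
    def ray(s,u,v):
        d=s.R.T@np.array([(u-s.cx)/s.f,-(v-s.cy)/s.f,-1]);return d/np.linalg.norm(d)
    def onz(s,u,v,z):
        d=s.ray(u,v);return s.C+d*(z-s.C[2])/d[2]
    def proj(s,P):
        p=s.R@np.asarray(P,float)+s.t;return s.cx+s.f*p[0]/-p[2],s.cy-s.f*p[1]/-p[2]
def crop(c,x0,y0,x1,y1,k,name):
    cv2.imwrite(name,cv2.resize(np.ascontiguousarray(c.im[y0:y1,x0:x1,::-1]),None,fx=k,fy=k,interpolation=cv2.INTER_CUBIC))
E
python3 - <<'E'
from h import *
s=Cam(grab_frame("scene"));t=Cam(grab_frame("top"))
print(s.C,t.C)
crop(t,120,130,220,260,6,"pics/t_op.png") 
crop(s,300,140,420,265,5,"pics/s_op.png")
def blobs(c,lo,hi,n):
    m=cv2.inRange(cv2.cvtColor(c.im,cv2.COLOR_RGB2HSV),lo,hi)
    k,l,st,ce=cv2.connectedComponentsWithStats(m)
    for i in range(1,k):
        if st[i,4]>60: print(n,st[i],ce[i])
for n,c in(("s",s),("t",t)):
    blobs(c,(25,120,40),(45,255,255),n+"green")
    blobs(c,(80,15,60),(130,255,255),n+"tin")
    blobs(c,(0,0,100),(180,70,255),n+"grey")
# straightness of table edge in the top image
E
```

```text
[1.21109814 0.04733821 0.7690637 ] [ 0.4242173  -0.01178399  1.22474743]
sgreen [501 114  11  42 240] [507.85833333 134.2375    ]
sgreen [ 347  168   62   75 2760] [376.79528986 208.2673913 ]
stin [ 50 378  59   6 123] [ 76.31707317 381.19512195]
sgrey [   0    3   46  112 1241] [18.21514907 59.0902498 ]
sgrey [ 34   7  93   5 144] [80.02083333  9.25      ]
sgrey [130  11  94   5 166] [177.56626506  13.18072289]
sgrey [326  19  99   5 174] [374.47126437  21.05747126]
sgrey [428  23  84   5 136] [469.          24.79411765]
sgrey [ 34  44  18  13 138] [42.42753623 50.08695652]
sgrey [479  70  12  19  93] [484.16129032  78.10752688]
sgrey [  0 135  23  21 217] [  8.77419355 143.58986175]
sgrey [340 160  19  27 139] [345.98561151 170.68345324]
sgrey [139 180   4  27  69] [140.53623188 193.50724638]
sgrey [343 188  12   9  80] [348.275 192.1  ]
sgrey [ 191  208   41   33 1052] [210.96577947 223.88498099]
sgrey [  0 370  49  10 289] [ 23.71626298 374.90657439]
sgrey [ 51 379  50   5  62] [ 76.11290323 381.64516129]
tgreen [ 133  165   43   46 1048] [155.30152672 187.48664122]
ttin [261 152  26  26 528] [273.64393939 164.34280303]
tgrey [260 150  28  28 634] [273.73974763 163.66719243]
```

View pics/t_op.png

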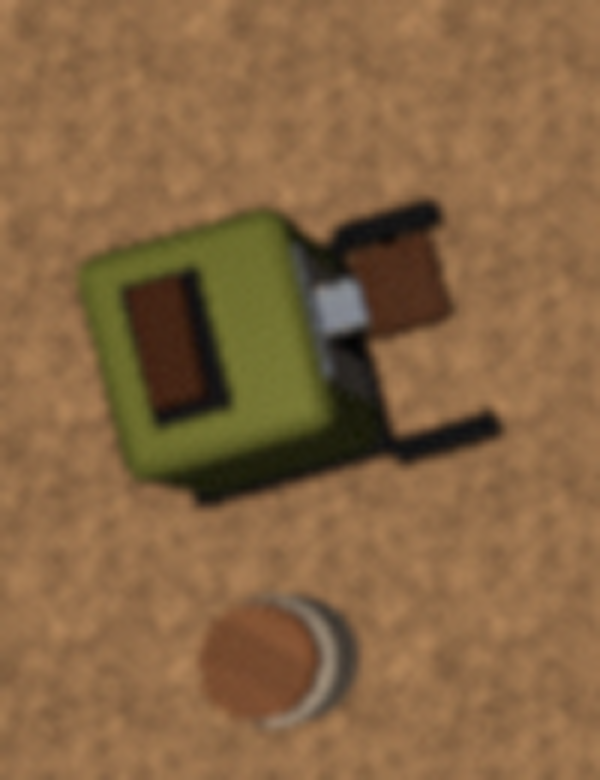

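View pics/s_op.png

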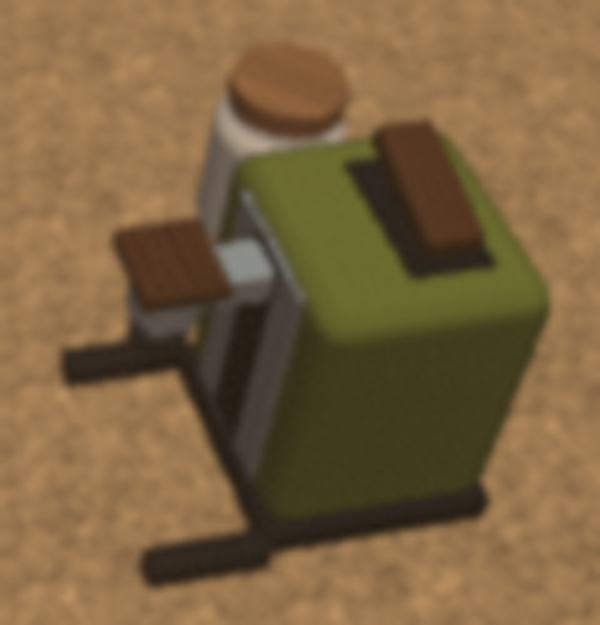

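```bash
python3 - <<'E'
from h import *
s=Cam(grab_frame("scene"));t=Cam(grab_frame("top"))
for n,c,boxs in(("t",t,{"op":(120,155,215,220),}),("s",s,{"op":(305,150,415,262)})):
    x0,y0,x1,y1=boxs["op"]
    hsv=cv2.cvtColor(c.im,cv2.COLOR_RGB2HSV)
    def sub(lo,hi):
        m=np.zeros(hsv.shape[:2],np.uint8);m[y0:y1,x0:x1]=cv2.inRange(hsv[y0:y1,x0:x1],lo,hi);return m
    for nm,lo,hi in(("green_top",(25,100,85),(45,255,255)),("brown",(0,90,30),(15,255,110)),("black",(0,0,0),(180,255,42))):
        m=sub(lo,hi);k,l,st,ce=cv2.connectedComponentsWithStats(m)
        for i in range(1,k):
            if st[i,4]>40:
                cn=cv2.findContours((l==i).astype(np.uint8),0,1)[0][0]
                r=cv2.minAreaRect(cn)
                print(n,nm,st[i],ce[i].round(1),cv2.boxPoints(r).round(1).tolist())
    for (u,v) in []: pass
print(t.im[188,140:215].tolist()[::6])
for p in[(155,187),(148,188),(186,177),(193,166),(198,203),(175,205)]: print(p,t.im[p[1],p[0]], hsv[0,0])
E
```

```text
t green_top [133 165  41  44 886] [154.8 186.4] [[131.8000030517578, 173.39999389648438], [165.10000610351562, 164.3000030517578], [174.6999969482422, 199.6999969482422], [141.39999389648438, 208.8000030517578]]
t brown [151 163  53  52 412] [184.7 184.6] [[141.0, 176.10000610351562], [192.39999389648438, 161.8000030517578], [203.8000030517578, 202.6999969482422], [152.39999389648438, 217.0]]
t brown [141 176  14  23 203] [147.5 186.7] [[140.5, 177.89999389648438], [149.89999389648438, 175.5], [155.0, 196.0], [145.60000610351562, 198.39999389648438]]
t black [169 164  24  12  99] [180.7 169.3] [[169.0, 169.0], [191.6999969482422, 163.60000610351562], [193.39999389648438, 171.10000610351562], [170.8000030517578, 176.5]]
t black [146 175  12  25  91] [152.6 189.2] [[145.8000030517578, 199.0], [150.1999969482422, 174.89999389648438], [160.5, 176.6999969482422], [156.10000610351562, 200.8000030517578]]
t black [149 185  54  29 336] [174.5 202.1] [[145.3000030517578, 192.5], [197.5, 180.89999389648438], [202.3000030517578, 202.3000030517578], [150.10000610351562, 213.89999389648438]]
s gr
[... 1375 characters left out ...]
25, 200.10000610351562], [352.5, 201.10000610351562], [346.6000061035156, 224.39999389648438]]
s black [362 241  34   7  50] [379.  243.7] [[361.79998779296875, 245.6999969482422], [394.8999938964844, 240.1999969482422], [395.1000061035156, 241.8000030517578], [362.1000061035156, 247.3000030517578]]
[[107, 106, 44], [66, 35, 21], [44, 26, 16], [114, 115, 49], [114, 115, 50], [101, 101, 44], [33, 30, 27], [127, 92, 62], [154, 115, 78], [153, 113, 76], [154, 114, 77], [157, 117, 78], [143, 107, 73]]
(155, 187) [40 38 24] [19 41 87]
(148, 188) [65 35 19] [19 41 87]
(186, 177) [78 44 27] [19 41 87]
(193, 166) [72 53 37] [19 41 87]
(198, 203) [41 32 23] [19 41 87]
(175, 205) [28 29 12] [19 41 87]
```

```bash
python3 - <<'E'
from h import *
s=Cam(grab_frame("scene"));t=Cam(grab_frame("top"))
P=lambda a:np.round(a*1000,1)
print("tower top", P(t.onz(153.25,186.55,.155)))
tc=[(131.8,173.4),(165.1,164.3),(174.7,199.7),(141.4,208.8)]
w=[P(t.onz(*p,.150)) for p in tc];print(w)
for i in range(4):
    d=w[(i+1)%4]-w[i];print("edge",np.linalg.norm(d[:2]),np.degrees(np.arctan2(d[1],d[0])))
# prong tips, scene crop k=5 origin(300,140); top crop k=6 origin (120,130)
S=lambda x,y:((x+.5)/5-.5+300,(y+.5)/5-.5+140)
T=lambda x,y:((x+.5)/6-.5+120,(y+.5)/6-.5+130)
def tri(a,b):
    d1=t.ray(*a);d2=s.ray(*b);A=np.c_[d1,-d2];k=np.linalg.lstsq(A,s.C-t.C,rcond=None)[0]
    p=t.C+d1*k[0];q=s.C+d2*k[1];return P((p+q)/2),P(p-q)
print("prong tips top-face, top cam", P(t.onz(*T(432,212),.018)),P(t.onz(*T(492,424),.018)))
print("prong tips, scene", P(s.onz(*S(66,362),.018)),P(s.onz(*S(148,560),.018)))
# pad in scene by brown centre, top: crop centre
print("pad",tri(T(398,284),S(170,262)), tri((186.4,176.8),(333.8,192.6)))
print("rocker",tri((147.5,186.7),S(428,185)))
print("tin lid", tri((273.7,163.9),S(0,0)))
crop(s,180,195,250,265,8,"pics/s_tin.png");crop(t,245,135,305,195,10,"pics/t_tin.png")
E
```

```text
tower top [563.2 274.9 155. ]
[array([604.1, 341.4, 150. ]), array([631.2, 242.3, 150. ]), array([523.8, 211.5, 150. ]), array([497.4, 309.6, 150. ])]
edge 102.73860034086503 -74.70575152360755
edge 111.72913675492181 -163.99825223181523
edge 101.59020622087546 105.06220434952473
edge 111.33790908760595 16.59573338912505
prong tips top-face, top cam [654. 184.  18.] [533.5 149.1  18. ]
prong tips, scene [537.  147.8  18. ] [656.5 182.5  18. ]
pad (array([592.3, 178.2, 149.5]), array([0.1, 1.9, 0.3])) (array([592.9, 177.9, 148.2]), array([0. , 0.1, 0. ]))
rocker (array([560.4, 287.2, 174.5]), array([-0.2, -1.6, -0.5]))
tin lid (array([607.6,   7.4, 311.1]), array([ -17.6, -163.4,    7.9]))
```

View pics/s_tin.png

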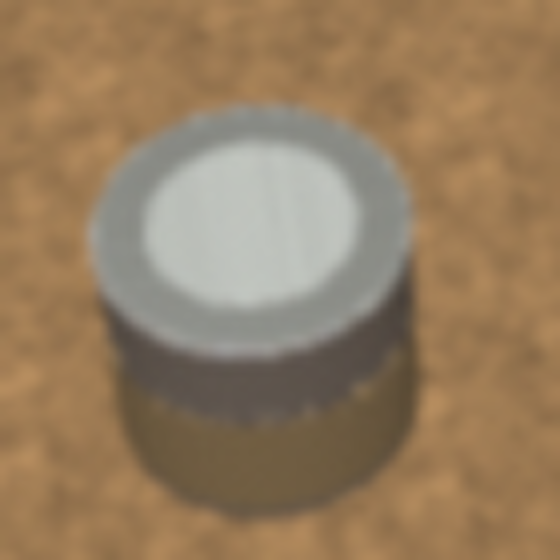

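View pics/t_tin.png

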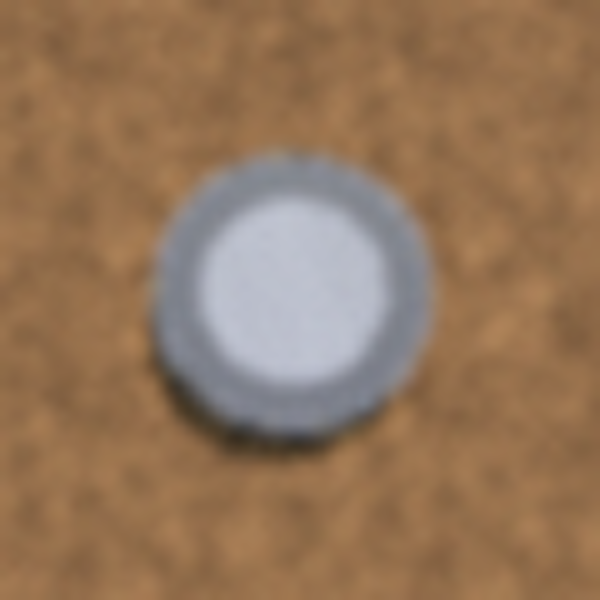

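```bash
cat >> h.py <<'E'
from scipy.spatial.transform import Rotation as Ro
ang=np.radians(106.0);ox=np.array([np.cos(ang),np.sin(ang),0]);oy=np.array([-ox[1],ox[0],0])
O=np.array([.5635,.2752,0]);seat=O-.102*ox
def cur():
    s=get_state();return np.array(s["eef_pos"]),Ro.from_euler("xyz",s["ee_rot"]),s
def Rt(tilt,sgn=1):  # tool x = down*cos+ox*sin ; jaw z = +-oy
    x=-np.cos(tilt)*np.array([0,0,1])+np.sin(tilt)*ox; z=sgn*oy; y=np.cross(z,x); return Ro.from_matrix(np.c_[x,y,z])
def delta(p,R):
    p0,R0,s=cur();d=R0.inv().apply(np.asarray(p)-p0);r=(R0.inv()*R).as_rotvec()
    print("delta",d.round(4),"rot",r.round(4),"deg",np.degrees(np.linalg.norm(r)).round(1))
E
python3 - <<'E'
from h import *
s=Cam(grab_frame("scene"));t=Cam(grab_frame("top"))
P=lambda a:np.round(a*1000,1)
def tri(a,b):
    d1=t.ray(*a);d2=s.ray(*b);A=np.c_[d1,-d2];k=np.linalg.lstsq(A,s.C-t.C,rcond=None)[0]
    p=t.C+d1*k[0];q=s.C+d2*k[1];return P((p+q)/2),P(p-q)
for a in[(274.05,163.6)]:
  for b in[(211.1,222.3),(211,223.2)]: print("lid",tri(a,b))
print("jar", P(t.onz(163.6,239.5,.1)))
print("seat",P(seat))
p0,R0,_=cur();print(p0,R0.as_matrix().round(3))
for g in(1,-1): print(g,delta([.6,-.05,.2],Rt(np.radians(30),g)))
for g in(1,-1): print(g,delta([.6,-.05,.2],Rt(0,g)))
E
```

```text
lid (array([644.4, -90.9,  81.9]), array([ 0.2, -1.2,  0.1]))
lid (array([644.9, -91.2,  79.3]), array([ 0.1, -1.1,  0.1]))
jar [405.7 253.7 100. ]
seat [591.6 177.2   0. ]
[0.27636435 0.61575172 0.2265182 ] [[-0.     0.912 -0.409]
 [-0.    -0.409 -0.912]
 [-1.     0.     0.   ]]
delta [0.0266 0.5679 0.4749] rot [ 0.8492  0.2277 -0.4899] deg 57.7
1 None
delta [0.0266 0.5679 0.4749] rot [-2.209   0.592   0.2751] deg 132.0
-1 None
delta [0.0266 0.5679 0.4749] rot [ 8.697e-01  1.000e-04 -1.000e-04] deg 49.8
1 None
delta [0.0266 0.5679 0.4749] rot [-2.2719e+00  1.0000e-04  1.0000e-04] deg 130.2
-1 None
```

```bash
python3 -m crank '[[0,0.04,0.032,0.08,0,0,0],[0,0.085,0.068,0.16,0,0,0],[0,0.13,0.104,0.25,0,0,0],[0,0.175,0.14,0.34,0,0,0],[0,0.22,0.176,0.42,0,0,0],[0,0.265,0.212,0.5,0,0,0],[0,0.31,0.248,0.59,0,0,0],[0,0.355,0.284,0.68,0,0,0],[0,0.4,0.32,0.77,0,0,0],[0,0.445,0.355,0.87,0,0,0]]' 20; python3 -c "
from h import *
delta([.644,-.091,.11],Rt(0));print(cur()[2]['q'])"
```

```text
t: 1.75
eef_pos: [0.5377, 0.108, 0.227]
ee_rot: [-2.939, 1.57, 0.478]
force: [0.3, 1.0, 0.6]
width: 0.0008
delta [ 0.117   0.2205 -0.0479] rot [-0.0032 -0.001   0.0002] deg 0.2
[ 5.55615788e-01  1.49993726e-01 -2.68907638e-01  8.66654457e-05
 -1.15087313e+00 -2.79554981e-01]
```

```bash
python3 -m crank '[[0,0.05,-0.01,0,0,0,0],[0,0.105,-0.022,0,0,0,0],[0.02,0.16,-0.034,0,0,0,0],[0.05,0.2,-0.044,0,0,0,0],[0.09,0.2205,-0.048,0,0,0,0],[0.115,0.2205,-0.048,0,0,0,0],[0.115,0.2205,-0.048,0,0,0,0]]'; python3 -c "
from h import *
s=cur()[2];print(s['eef_pos'],s['force'])"
```

```text
t: 2.62
eef_pos: [0.6424, -0.0895, 0.1093]
ee_rot: [-0.188, 1.566, -3.051]
force: [-0.0, -0.3, 0.3]
width: 0.0002
[ 0.64238937 -0.08953183  0.10928779] [-0.02266161 -0.29050483  0.30544464]
```

```bash
for i in 1; do python3 -m crank '[[0.008,0,0,0,0,0,0],[0.016,0,0,0,0,0,0],[0.021,0,0,0,0,0,0],[0.021,0,0,0,0,0,0]]'; done
```

```text
t: 3.12
eef_pos: [0.6437, -0.0888, 0.0905]
ee_rot: [-0.248, 1.571, -3.11]
force: [0.4, 0.7, 0.1]
width: 0.0005
```

```bash
python3 -m crank '[[0.004,0,0,0,0,0,0],[0.004,0,0,0,0,0,0]]'
```

```text
t: 3.38
eef_pos: [0.6437, -0.089, 0.0864]
ee_rot: [-0.286, 1.57, 3.135]
force: [-1.1, -0.9, 0.2]
width: 0.0003
```

```bash
python3 -m crank '[[0.003,0,0,0,0,0,0],[0.003,0,0,0,0,0,0]]'
```

```text
t: 3.62
eef_pos: [0.6437, -0.0891, 0.0833]
ee_rot: [-0.242, 1.57, -3.105]
force: [-0.1, -0.0, 0.6]
width: 0.0002
```

```bash
python3 -m crank '[[0.002,0,0,0,0,0,0],[0.002,0,0,0,0,0,0]]'
```

```text
t: 3.88
eef_pos: [0.6438, -0.089, 0.0814]
ee_rot: [-0.178, 1.571, -3.04]
force: [0.4, 0.0, 1.0]
width: 0.0009
```

```bash
python3 -m crank '[[0.002,0,0,0,0,0,0],[0.002,0,0,0,0,0,0]]'
```

```text
t: 4.12
eef_pos: [0.6441, -0.0891, 0.0805]
ee_rot: [2.587, 1.57, -0.275]
force: [-1.6, 0.7, 5.6]
width: 0.0
```

```bash
python3 -m crank '[[0.002,0,0,0,0,0,0],[0.002,0,0,0,0,0,0]]'
```

```text
t: 4.38
eef_pos: [0.6443, -0.0891, 0.0804]
ee_rot: [2.518, 1.569, -0.343]
force: [-7.7, 2.3, 18.9]
width: 0.0008
```

```bash
python3 -m crank '[[0.002,0,0,0,0,0,0],[0.002,0,0,0,0,0,0]]'
```

```text
t: 4.62
eef_pos: [0.6445, -0.0891, 0.0803]
ee_rot: [2.549, 1.568, -0.312]
force: [-12.3, 4.2, 30.7]
width: 0.0005
```

```bash
python3 -m crank '[[-0.03,0,0,0,0,0,0.3],[-0.06,0,0,0,0,0,0.57]]'; python3 -c "
from h import *
tin=np.array([.6445,-.090,0])
R=Rt(np.radians(30));delta(tin-.08*ox+[0,0,.10],R);delta(tin-.08*ox+[0,0,.033],R);print(tin-.08*ox)"
```

```text
t: 4.88
eef_pos: [0.6437, -0.089, 0.1363]
ee_rot: [-0.04, 1.57, -2.903]
force: [-0.1, 1.1, -0.8]
width: 0.0147
delta [ 0.0363  0.0812 -0.0006] rot [-3.000e-04  3.000e-04 -5.236e-01] deg 30.0
delta [ 0.1033  0.0812 -0.0006] rot [-3.000e-04  3.000e-04 -5.236e-01] deg 30.0
[ 0.66655099 -0.16690094  0.        ]
```

```bash
python3 -m crank '[[0,0.04,0,0,0,-0.1,0.57],[0,0.081,0,0,0,-0.25,0.57],[0.02,0.081,0,0,0,-0.4,0.57],[0.036,0.081,0,0,0,-0.5236,0.57],[0.07,0.081,0,0,0,-0.5236,0.57],[0.103,0.081,0,0,0,-0.5236,0.57],[0.103,0.081,0,0,0,-0.5236,0.57]]'; python3 - <<'E'
from h import *
s=cur()[2];print(s['q'],s['force'])
for n in("scene","top"):
    c=Cam(grab_frame(n));cv2.imwrite(f"pics/{n}1.png",c.im[:,:,::-1])
E
```

```text
t: 5.75
eef_pos: [0.6641, -0.1664, 0.0292]
ee_rot: [-1.56, 1.044, 1.858]
force: [-0.3, 0.0, 0.9]
width: 0.0498
[-0.2349638   0.74017936  0.26638607 -0.45831195 -1.39905466  0.6612592 ] [-0.31297117  0.03660718  0.90563018]
```

View pics/scene1.png

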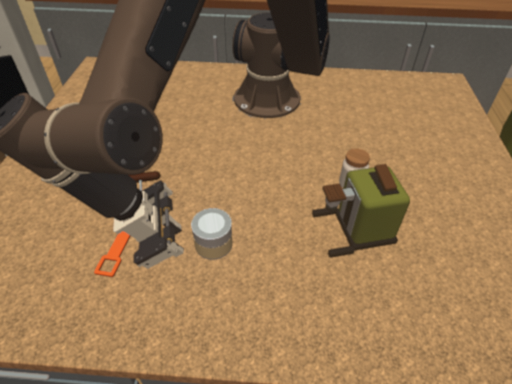

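```bash
python3 -c "
from h import *
tin=np.array([.6445,-.090,.032])
R=Rt(np.radians(30));Z=np.array([0,0,.032])
delta(tin-.046*ox,R);delta(seat-.136*ox+Z,R);delta(seat-.070*ox+Z,R);delta(seat-.046*ox+Z,R)"
```

```text
delta [ 0.0181 -0.029  -0.0001] rot [ 0.0001  0.0001 -0.0005] deg 0.0
delta [ 0.1087 -0.1861 -0.0229] rot [ 0.0001  0.0001 -0.0005] deg 0.0
delta [ 0.1417 -0.2433 -0.0229] rot [ 0.0001  0.0001 -0.0005] deg 0.0
delta [ 0.1537 -0.2641 -0.0229] rot [ 0.0001  0.0001 -0.0005] deg 0.0
```

```bash
python3 -m crank '[[0.006,-0.01,0,0,0,0,0.57],[0.012,-0.02,0,0,0,0,0.57],[0.016,-0.026,0,0,0,0,0.57],[0.020,-0.032,-0.001,0,0,0,0.57],[0.028,-0.046,-0.003,0,0,0,0.57],[0.038,-0.063,-0.005,0,0,0,0.57],[0.048,-0.081,-0.007,0,0,0,0.57],[0.058,-0.098,-0.01,0,0,0,0.57],[0.064,-0.109,-0.011,0,0,0,0.57],[0.064,-0.109,-0.011,0,0,0,0.57]]';python3 - <<'E'
from h import *
c=Cam(grab_frame("scene"));cv2.imwrite("pics/scene2.png",c.im[:,:,::-1])
c=Cam(grab_frame("top"));cv2.imwrite("pics/top2.png",c.im[:,:,::-1])
E
```

```text
t: 7.1
eef_pos: [0.6414, -0.0405, 0.0315]
ee_rot: [-1.57, 1.046, 1.852]
force: [-0.2, -0.7, 0.3]
width: 0.0499
```

View pics/scene2.png

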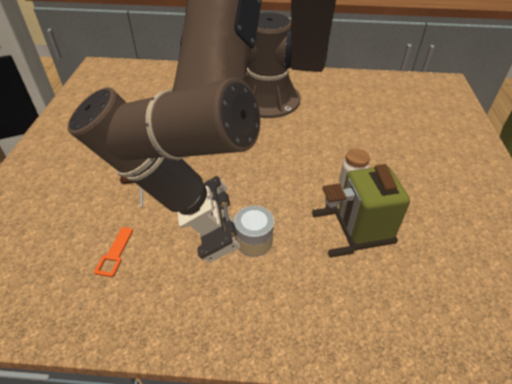

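View pics/top2.png

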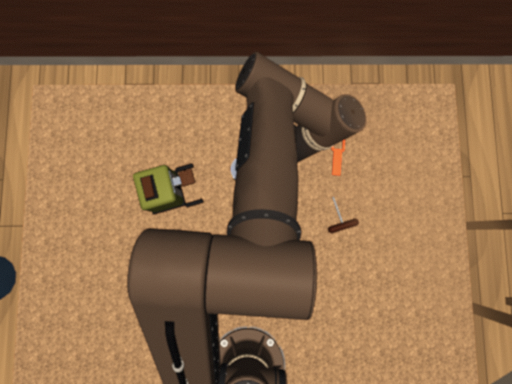

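```bash
python3 -c "
from h import *
R=Rt(np.radians(30));Z=np.array([0,0,.032])
delta(seat-.136*ox+Z,R)"
python3 -m crank '[[0.006,-0.01,-0.002,0,0,0,0.57],[0.014,-0.024,-0.004,0,0,0,0.57],[0.024,-0.041,-0.007,0,0,0,0.57],[0.034,-0.058,-0.009,0,0,0,0.57],[0.04,-0.069,-0.011,0,0,0,0.57],[0.044,-0.077,-0.012,0,0,0,0.57],[0.044,-0.077,-0.012,0,0,0,0.57]]';python3 - <<'E'
from h import *
R=Rt(np.radians(30));Z=np.array([0,0,.032])
delta(seat-.046*ox+Z,R)
c=Cam(grab_frame("scene"));crop(c,270,140,420,265,5,"pics/scene3.png")
m=cv2.inRange(cv2.cvtColor(c.im,cv2.COLOR_RGB2HSV),(0,0,110),(180,60,255));m[:, :255]=0;m[:,335:]=0;m[:180]=0;m[265:]=0
cn=max(cv2.findContours(m,0,1)[0],key=cv2.contourArea);print(cv2.boundingRect(cn),cv2.fitEllipse(cn))
(e,_,_)=cv2.fitEllipse(cn);p=c.onz(*e,.0805);print(p);d=p-seat;print("own",d@ox,d@oy)
E
```

```text
delta [ 0.0437 -0.0768 -0.0123] rot [-0.0002  0.0006  0.0007] deg 0.1
t: 8.07
eef_pos: [0.6289, 0.0472, 0.0323]
ee_rot: [-1.571, 1.047, 1.85]
force: [-0.0, 0.1, -0.4]
width: 0.0501
delta [ 0.0449 -0.0771 -0.    ] rot [0.0007 0.0002 0.0004] deg 0.0
(272, 204, 41, 32) ((292.5967712402344, 219.4034423828125), (31.255521774291992, 38.76711654663086), 101.54011535644531)
[0.61947756 0.09285995 0.0805    ]
own -0.08870601137335914 -0.003549358859814554
```

View pics/scene3.png

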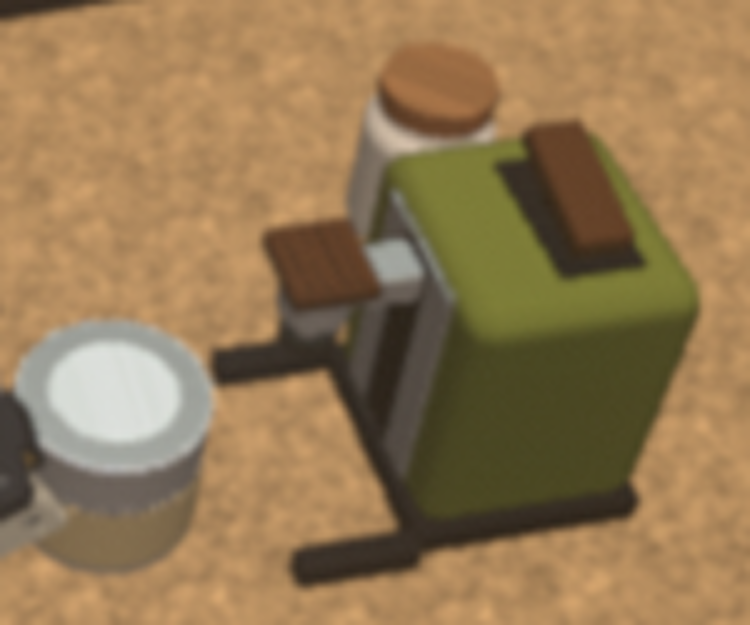

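```bash
python3 -m crank '[[0.004,-0.007,0.0005,0,0,0,0.57],[0.01,-0.017,0.001,0,0,0,0.57],[0.017,-0.03,0.0015,0,0,0,0.57],[0.024,-0.042,0.0015,0,0,0,0.57],[0.031,-0.054,0.0015,0,0,0,0.57],[0.036,-0.062,0.0015,0,0,0,0.57],[0.039,-0.068,0.0015,0,0,0,0.57],[0.040,-0.069,0.0015,0,0,0,0.57]]';python3 - <<'E'
from h import *
R=Rt(np.radians(30));Z=np.array([0,0,.032])
delta(seat-.046*ox+Z,R)
c=Cam(grab_frame("scene"));crop(c,270,140,420,265,5,"pics/scene4.png")
E
```

```text
t: 9.12
eef_pos: [0.6055, 0.123, 0.032]
ee_rot: [-1.571, 1.047, 1.85]
force: [-0.7, -1.5, 0.8]
width: 0.05
delta [ 0.005  -0.0086 -0.0016] rot [0.0003 0.0001 0.0001] deg 0.0
```

View pics/scene4.png

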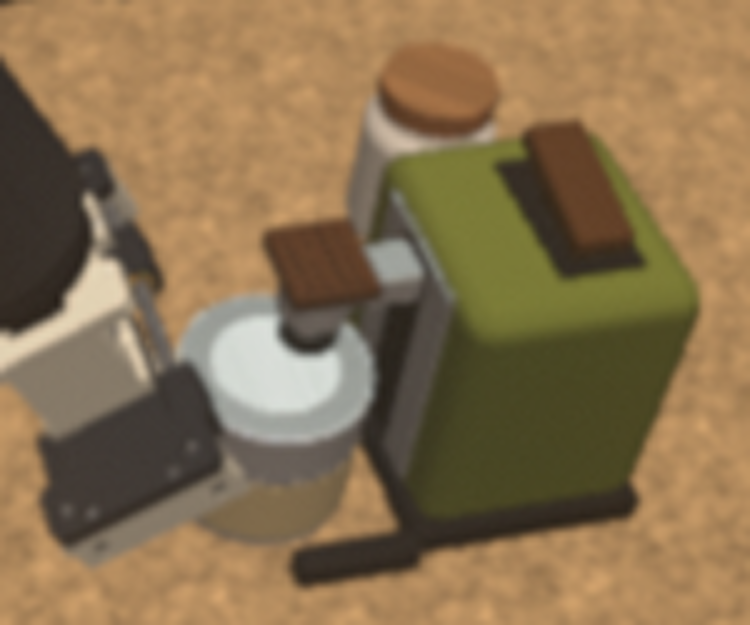

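```bash
python3 -m crank '[[0.0015,-0.0026,0,0,0,0,0.57],[0.003,-0.0052,0,0,0,0,0.57],[0.003,-0.0052,0,0,0,0,0.57]]'
```

```text
t: 9.55
eef_pos: [0.6041, 0.1283, 0.0319]
ee_rot: [-1.571, 1.047, 1.849]
force: [1.8, -2.4, 1.0]
width: 0.0502
```

```bash
python3 -m crank '[[0.001,-0.0017,0,0,0,0,0.57],[0.001,-0.0017,0,0,0,0,0.57]]'
```

```text
t: 9.8
eef_pos: [0.6035, 0.1302, 0.0319]
ee_rot: [-1.571, 1.047, 1.85]
force: [0.1, -2.5, 1.2]
width: 0.0499
```

```bash
python3 -m crank '[[0.001,-0.0017,0,0,0,0,0.57],[0.001,-0.0017,0,0,0,0,0.57]]'
```

```text
t: 10.05
eef_pos: [0.6029, 0.1322, 0.0319]
ee_rot: [-1.571, 1.047, 1.85]
force: [1.1, -2.4, 0.6]
width: 0.0498
```

```bash
python3 -m crank '[[0.001,-0.0017,0,0,0,0,0.57],[0.001,-0.0017,0,0,0,0,0.57]]'
```

```text
t: 10.3
eef_pos: [0.6025, 0.1337, 0.0319]
ee_rot: [-1.571, 1.048, 1.85]
force: [1.5, -3.6, 1.5]
width: 0.05
```

```bash
python3 -m crank '[[0.001,-0.0017,0,0,0,0,0.57],[0.001,-0.0017,0,0,0,0,0.57]]'
```

```text
t: 10.55
eef_pos: [0.6026, 0.1342, 0.0319]
ee_rot: [-1.573, 1.05, 1.848]
force: [2.6, -8.8, 2.4]
width: 0.05
```

```bash
python3 - <<'E'
from h import *
p,R,s=cur();d=p-seat;print("own",d@ox,d@oy,s['force'])
E
```

```text
own -0.04427833054902444 0.0013049211264185405 [ 2.58462276 -8.80858556  2.41218583]
```

```bash
python3 -m crank '[[-0.002,0.0035,0,0,0,0,0.57],[-0.01,0.017,0,0,0,0,0.57],[-0.025,0.043,0,0,0,0,0.57],[-0.045,0.078,0,0,0,0,0.5],[-0.06,0.104,0,0,0,0,0],[-0.06,0.104,0,0,0,0,0]]';python3 - <<'E'
from h import *
delta(seat-.1*ox+[0,0,.2],Rt(0))
for n in("scene","top"):
    c=Cam(grab_frame(n));crop(c,*((270,140,420,265,5) if n=="scene" else (120,130,240,230,6)),f"pics/{n}5.png")
E
```

```text
t: 11.3
eef_pos: [0.6352, 0.0179, 0.0311]
ee_rot: [-1.569, 1.047, 1.849]
force: [-0.6, 1.1, -1.5]
width: 0.0292
delta [-0.1137 -0.1409 -0.0016] rot [-0.0031  0.      0.5239] deg 30.0
```

View pics/scene5.png

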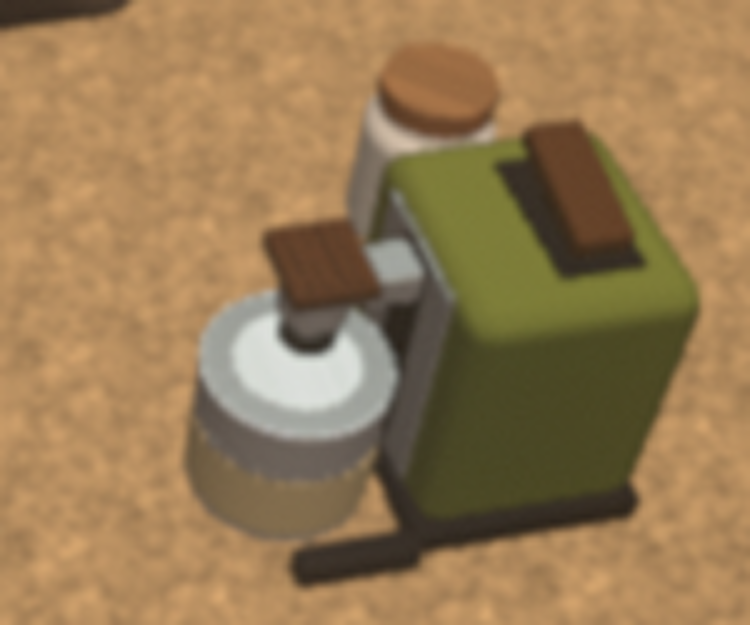

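View pics/top5.png

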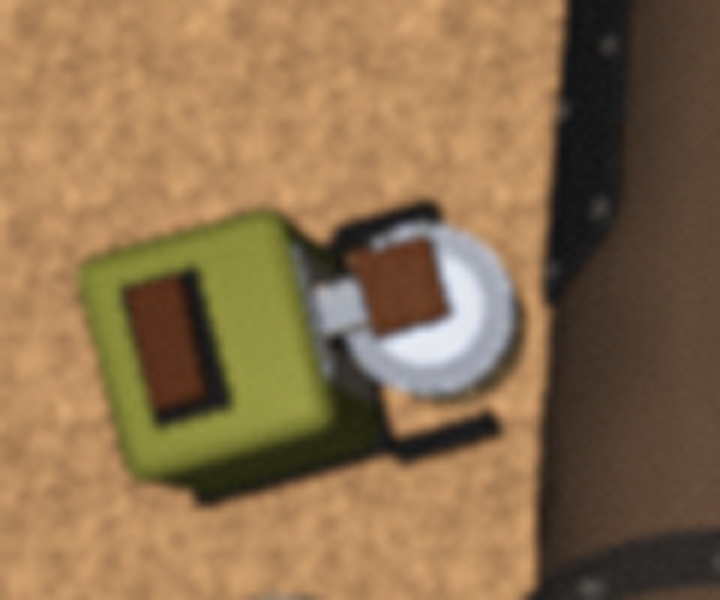

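```bash
python3 - <<'E'
from h import *
s=Cam(grab_frame("scene"));t=Cam(grab_frame("top"))
T=lambda x,y:((x+.5)/6-.5+120,(y+.5)/6-.5+130)
S=lambda x,y:((x+.5)/5-.5+270,(y+.5)/5-.5+140)
def rel(n,p):
    d=p-seat;print(n,(p*1000).round(1),"own",(d@ox*1000).round(1),(d@oy*1000).round(1))
# bottom-right lid outline points -> circle fit on plane, via masks
for n,c,box in(("t",t,(170,160,212,202)),("s",s,(305,190,352,232))):
    hsv=cv2.cvtColor(c.im,cv2.COLOR_RGB2HSV);m=np.zeros(hsv.shape[:2],np.uint8);x0,y0,x1,y1=box
    m[y0:y1,x0:x1]=cv2.inRange(hsv[y0:y1,x0:x1],(0,0,105),(180,75,255))
    cn=max(cv2.findContours(m,0,1)[0],key=cv2.contourArea)
    h=cv2.convexHull(cn)[:,0]
    W=np.array([c.onz(*p,.0805)[:2] for p in h])
    # circle r=45 robust fit
    from scipy.optimize import least_squares
    r=least_squares(lambda q:np.hypot(*(W-q[:2]).T)-q[2],[.592,.177,.045],loss="soft_l1",f_scale=.001);print(r.x,cv2.boundingRect(cn))
    rel(n,np.r_[r.x[:2],0])
rel("prongs top",(t.onz(*T(432,212),.018)+t.onz(*T(492,424),.018))/2)
rel("pad t",t.onz(*T(398,284),.149))
E
```

```text
[0.58880538 0.18062533 0.04974839] (172, 167, 34, 30)
t [588.8 180.6   0. ] own 4.1 1.7
[0.59180934 0.17648952 0.04680807] (310, 198, 40, 34)
s [591.8 176.5   0. ] own -0.7 -0.0
prongs top [593.7 166.5  18. ] own -10.8 0.9
pad t [592.5 179.3 149. ] own 1.8 -1.4
```

```bash
python3 -m crank '[[-0.05,0.01,0,0,0,0,0],[-0.1,0.01,0,0,0,0.1,0],[-0.13,-0.03,0,0,0,0.25,0],[-0.13,-0.08,0,0,0,0.4,0],[-0.1137,-0.13,0,0,0,0.5239,0],[-0.1137,-0.141,-0.0016,0,0,0.5239,0]]'; python3 - <<'E'
from h import *
delta(np.array([.592,.178,.17]),Rt(0))
E
```

```text
t: 12.25
eef_pos: [0.6162, 0.0905, 0.2022]
ee_rot: [2.591, 1.569, -0.261]
force: [0.7, 0.4, 0.7]
width: 0.0004
delta [ 0.0321 -0.0908 -0.0018] rot [ 0.0102 -0.0018 -0.0011] deg 0.6
```

```bash
python3 -m crank '[[0,-0.04,0,0,0,0,0],[0.005,-0.08,-0.001,0,0,0,0],[0.025,-0.091,-0.0018,0,0,0,0],[0.037,-0.091,-0.0018,0,0,0,0],[0.037,-0.091,-0.0018,0,0,0,0]]'
```

```text
t: 12.88
eef_pos: [0.5946, 0.1707, 0.1627]
ee_rot: [0.251, 1.568, -2.612]
force: [0.4, -0.1, 1.3]
width: 0.0006
```

```bash
python3 -m crank '[[0.004,0,0,0,0,0,0],[0.007,0,0,0,0,0,0],[0.007,0,0,0,0,0,0]]'
```

```text
t: 13.25
eef_pos: [0.5952, 0.1711, 0.1567]
ee_rot: [1.209, 1.57, -1.654]
force: [1.2, 0.1, -0.2]
width: 0.0003
```

```bash
python3 -m crank '[[0.003,0,0,0,0,0,0],[0.003,0,0,0,0,0,0]]'
```

```text
t: 13.5
eef_pos: [0.595, 0.1715, 0.1535]
ee_rot: [0.737, 1.57, -2.126]
force: [-0.6, 0.1, 0.7]
width: 0.0002
```

```bash
python3 -m crank '[[0.003,0,0,0,0,0,0],[0.003,0,0,0,0,0,0]]'
```

```text
t: 13.75
eef_pos: [0.5953, 0.1717, 0.1508]
ee_rot: [2.546, 1.57, -0.316]
force: [0.1, -0.9, 0.3]
width: 0.0002
```

```bash
python3 -m crank '[[0,-0.007,0.001,0,0,0,0],[0,-0.007,0.001,0,0,0,0]]'
```

```text
t: 14.0
eef_pos: [0.592, 0.1786, 0.1508]
ee_rot: [-3.057, 1.571, 0.364]
force: [0.3, 0.6, 1.1]
width: 0.0005
```

```bash
python3 -m crank '[[0.002,0,0,0,0,0,0],[0.002,0,0,0,0,0,0]]'
```

```text
t: 14.25
eef_pos: [0.5923, 0.1783, 0.1487]
ee_rot: [3.096, 1.57, 0.234]
force: [0.2, 0.9, 2.4]
width: 0.0005
```

```bash
python3 -m crank '[[0.002,0,0,0,0,0,0],[0.002,0,0,0,0,0,0]]'
```

```text
t: 14.5
eef_pos: [0.5924, 0.1781, 0.1466]
ee_rot: [2.289, 1.57, -0.574]
force: [-0.3, 1.8, 2.4]
width: 0.0007
```

```bash
python3 -m crank '[[0.002,0,0,0,0,0,0],[0.002,0,0,0,0,0,0]]'
```

```text
t: 14.75
eef_pos: [0.5924, 0.1779, 0.1445]
ee_rot: [1.764, 1.57, -1.098]
force: [-0.5, 0.8, 2.7]
width: 0.0008
```

```bash
python3 -m crank '[[0.002,0,0,0,0,0,0],[0.004,0,0,0,0,0,0],[0.006,0,0,0,0,0,0]]'
```

```text
t: 15.12
eef_pos: [0.5924, 0.178, 0.1387]
ee_rot: [2.17, 1.57, -0.693]
force: [-0.5, 1.0, 4.2]
width: 0.0004
```

```bash
python3 -m crank '[[0.002,0,0,0,0,0,0],[0.004,0,0,0,0,0,0],[0.004,0,0,0,0,0,0]]'
```

```text
t: 15.5
eef_pos: [0.5923, 0.1779, 0.1344]
ee_rot: [1.228, 1.57, -1.634]
force: [1.1, 0.7, 2.0]
width: 0.0005
```

```bash
python3 -m crank '[[0.001,0,0,0,0,0,0],[0.001,0,0,0,0,0,0]]'
```

```text
t: 15.75
eef_pos: [0.5923, 0.1779, 0.1336]
ee_rot: [1.486, 1.57, -1.377]
force: [0.2, 0.1, 2.8]
width: 0.0007
```

```bash
python3 -m crank '[[0.001,0,0,0,0,0,0],[0.001,0,0,0,0,0,0]]'
```

```text
t: 16.0
eef_pos: [0.5923, 0.1779, 0.1327]
ee_rot: [1.615, 1.57, -1.247]
force: [1.1, -0.2, 3.4]
width: 0.0003
```

```bash
python3 -m crank '[[0.001,0,0,0,0,0,0],[0.001,0,0,0,0,0,0]]'; python3 - <<'E'
from h import *
c=Cam(grab_frame("scene"));crop(c,270,140,420,265,5,"pics/scene6.png")
E
```

```text
t: 16.25
eef_pos: [0.5923, 0.1779, 0.1318]
ee_rot: [1.695, 1.57, -1.167]
force: [0.8, 0.1, 3.6]
width: 0.0005
```

View pics/scene6.png

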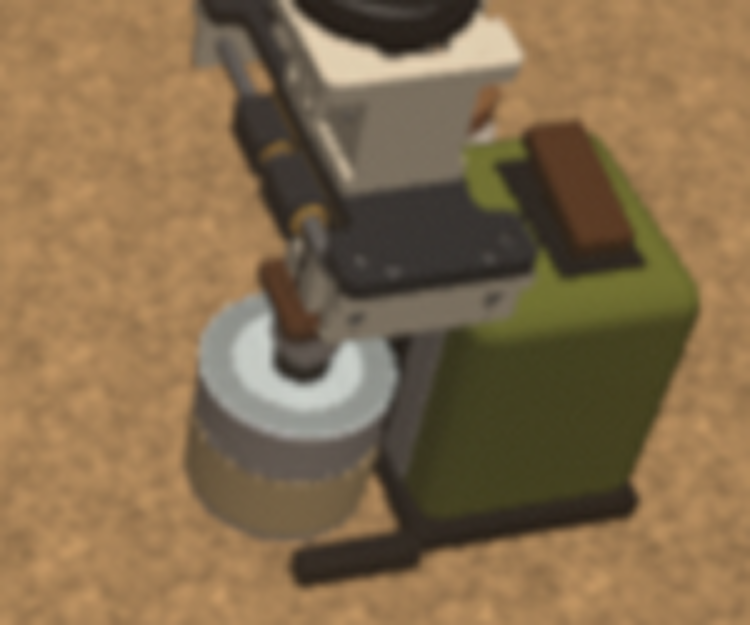

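```bash
python3 -m crank '[[0.001,0,0,0,0,0,0],[0.002,0,0,0,0,0,0],[0.002,0,0,0,0,0,0]]'
```

```text
t: 16.68
eef_pos: [0.5923, 0.1779, 0.1298]
ee_rot: [1.717, 1.57, -1.146]
force: [-0.2, -1.5, 5.0]
width: 0.0005
```

```bash
python3 -m crank '[[0.001,0,0,0,0,0,0],[0.002,0,0,0,0,0,0],[0.002,0,0,0,0,0,0]]'
```

```text
t: 17.05
eef_pos: [0.5923, 0.1779, 0.1279]
ee_rot: [1.833, 1.57, -1.03]
force: [0.9, 0.4, 4.8]
width: 0.0004
```

```bash
python3 -m crank '[[0.001,0,0,0,0,0,0],[0.0015,0,0,0,0,0,0],[0.0015,0,0,0,0,0,0]]'
```

```text
t: 17.42
eef_pos: [0.5923, 0.1779, 0.1266]
ee_rot: [1.994, 1.57, -0.869]
force: [0.6, -0.8, 7.1]
width: 0.0001
```

```bash
python3 -m crank '[[0.001,0,0,0,0,0,0],[0.001,0,0,0,0,0,0],[0.001,0,0,0,0,0,0]]'
```

```text
t: 17.8
eef_pos: [0.5923, 0.1779, 0.1256]
ee_rot: [2.144, 1.57, -0.718]
force: [-1.6, -0.1, 7.2]
width: 0.0006
```

```bash
python3 -m crank '[[-0.002,0,0,0,0,0,0],[-0.002,0,0,0,0,0,0]]'
```

```text
t: 18.05
eef_pos: [0.5917, 0.1778, 0.1266]
ee_rot: [0.222, 1.569, -2.641]
force: [-0.4, 0.6, 0.0]
width: 0.0005
```

```bash
python3 -m crank '[[-0.03,0,0,0,0,0,0],[-0.07,0,0,0,0,0,0],[-0.092,0,0,0,0,0,0],[-0.092,0,0,0,0,0,0]]'; python3 - <<'E'
from h import *
re=O+.012*ox+.025*oy;print(re)
delta(re+[0,0,.215],Rt(0))
for n in("scene","top"):
    c=Cam(grab_frame(n));crop(c,*((270,140,420,265,5) if n=="scene" else (120,130,240,230,6)),f"pics/{n}7.png")
E
```

```text
t: 18.55
eef_pos: [0.5928, 0.1784, 0.2209]
ee_rot: [-2.934, 1.568, 0.486]
force: [-0.1, 0.2, -0.7]
width: -0.0
[0.53616081 0.27984421 0.        ]
delta [ 0.0059 -0.1131  0.0266] rot [-0.0002 -0.0027  0.0006] deg 0.2
```

View pics/scene7.png

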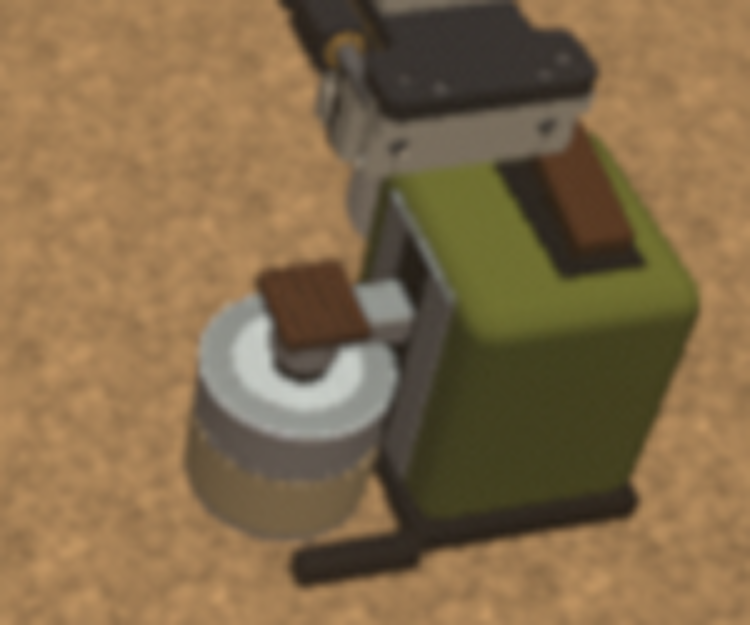

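```bash
python3 -m crank '[[0,-0.03,0.005,0,0,0,0],[0,-0.07,0.015,0,0,0,0],[0,-0.1,0.022,0,0,0,0],[0.005,-0.113,0.0266,0,0,0,0],[0.01,-0.113,0.0266,0,0,0,0],[0.01,-0.113,0.0266,0,0,0,0]]'; python3 - <<'E'
from h import *
delta(O+.012*ox+.025*oy+[0,0,.2],Rt(0))
c=Cam(grab_frame("scene"));crop(c,270,140,420,265,5,"pics/scene8.png")
E
```

```text
t: 19.4
eef_pos: [0.5354, 0.2785, 0.208]
ee_rot: [0.582, 1.569, -2.281]
force: [0.1, 0.3, 0.2]
width: 0.0006
delta [ 0.008  -0.0011 -0.0012] rot [-0.0007  0.0018 -0.0012] deg 0.1
```

View pics/scene8.png

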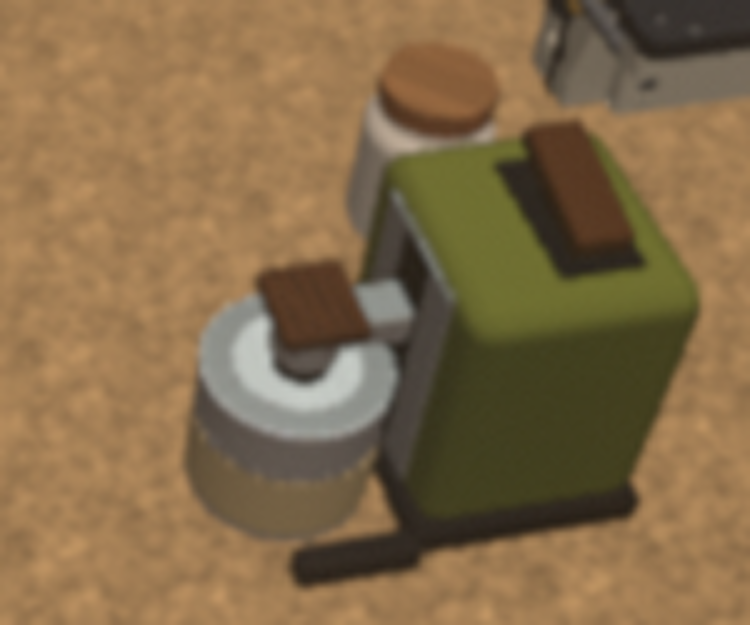

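```bash
python3 -m crank '[[0.004,-0.001,0.009,0,0,0,0],[0.008,-0.001,0.009,0,0,0,0],[0.008,-0.001,0.009,0,0,0,0]]'
```

```text
t: 19.82
eef_pos: [0.5265, 0.2775, 0.201]
ee_rot: [0.923, 1.57, -1.939]
force: [0.0, 0.6, -0.5]
width: 0.0009
```

```bash
python3 -m crank '[[0.004,0,0,0,0,0,0],[0.004,0,0,0,0,0,0]]'
```

```text
t: 20.08
eef_pos: [0.5265, 0.2777, 0.1968]
ee_rot: [0.784, 1.57, -2.078]
force: [-0.6, 0.2, -0.0]
width: 0.0004
```

```bash
python3 -m crank '[[0.004,0,0,0,0,0,0],[0.004,0,0,0,0,0,0]]'
```

```text
t: 20.32
eef_pos: [0.5265, 0.2777, 0.1928]
ee_rot: [0.689, 1.57, -2.173]
force: [0.6, -0.3, 0.5]
width: 0.0008
```

```bash
python3 -m crank '[[0.003,0,0,0,0,0,0],[0.003,0,0,0,0,0,0]]'; python3 - <<'E'
from h import *
p,R,s=cur();d=p-O;print(d@ox,d@oy)
c=Cam(grab_frame("scene"));crop(c,330,120,430,200,7,"pics/scene9.png")
E
```

```text
t: 20.58
eef_pos: [0.5265, 0.2777, 0.1899]
ee_rot: [0.879, 1.57, -1.984]
force: [0.1, -0.2, -0.7]
width: 0.0004
0.012616129947680023 0.03485871620477613
```

View pics/scene9.png

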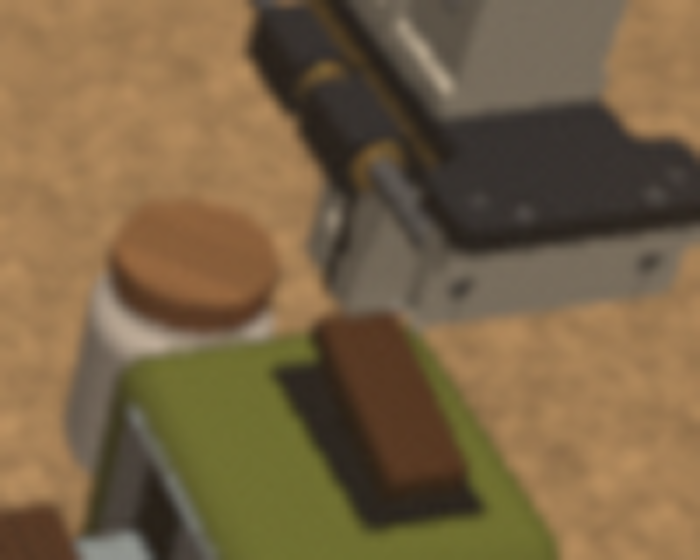

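```bash
python3 -m crank '[[0.003,0,0,0,0,0,0],[0.003,0,0,0,0,0,0]]'
```

```text
t: 20.88
eef_pos: [0.5265, 0.2777, 0.1869]
ee_rot: [0.818, 1.57, -2.045]
force: [-0.8, 0.9, 0.5]
width: 0.0003
```

```bash
python3 -m crank '[[0.002,0,0,0,0,0,0],[0.002,0,0,0,0,0,0]]'
```

```text
t: 21.12
eef_pos: [0.5265, 0.2778, 0.185]
ee_rot: [0.995, 1.57, -1.867]
force: [0.7, -0.6, 0.0]
width: 0.0003
```

```bash
python3 -m crank '[[0.002,0,0,0,0,0,0],[0.002,0,0,0,0,0,0]]'
```

```text
t: 21.38
eef_pos: [0.5264, 0.2777, 0.1831]
ee_rot: [0.673, 1.57, -2.189]
force: [-2.2, -0.0, 1.6]
width: 0.0007
```

```bash
python3 -m crank '[[0.002,0,0,0,0,0,0],[0.002,0,0,0,0,0,0]]'
```

```text
t: 21.62
eef_pos: [0.5258, 0.2775, 0.1809]
ee_rot: [0.291, 1.569, -2.572]
force: [-4.6, -0.1, 2.4]
width: 0.0005
```

```bash
python3 -m crank '[[0.002,0,0,0,0,0,0],[0.002,0,0,0,0,0,0]]'
```

```text
t: 21.88
eef_pos: [0.5266, 0.2778, 0.1791]
ee_rot: [2.128, 1.57, -0.734]
force: [0.2, 0.5, -0.7]
width: 0.0007
```

```bash
python3 -m crank '[[-0.01,0,0,0,0,0,0],[-0.025,0,0,0,0,0,0],[-0.025,-0.06,0.02,0,0,0,0],[-0.025,-0.09,0.05,0,0,0,0]]'; python3 - <<'E'
from h import *
c=Cam(grab_frame("scene"));crop(c,330,120,430,200,7,"pics/scene10.png")
c=Cam(grab_frame("top"));crop(c,120,130,240,230,6,"pics/top10.png")
E
```

```text
t: 22.38
eef_pos: [0.4538, 0.3525, 0.2054]
ee_rot: [-2.738, 1.569, 0.682]
force: [-0.5, 0.3, 0.2]
width: 0.0
```

View pics/scene10.png

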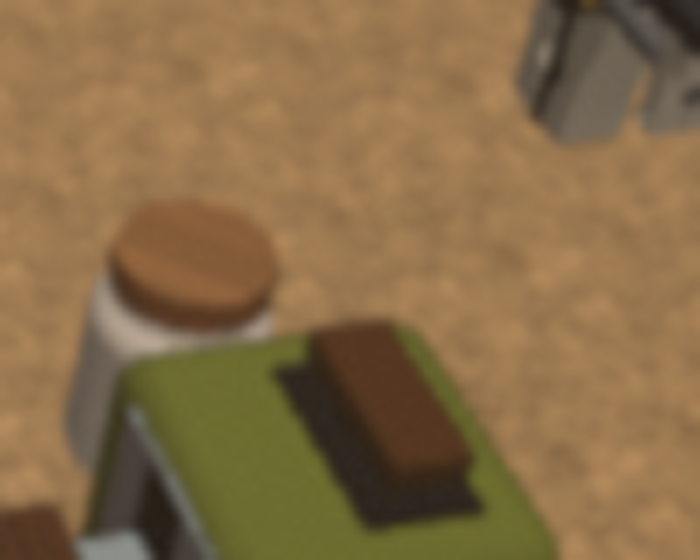

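View pics/top10.png

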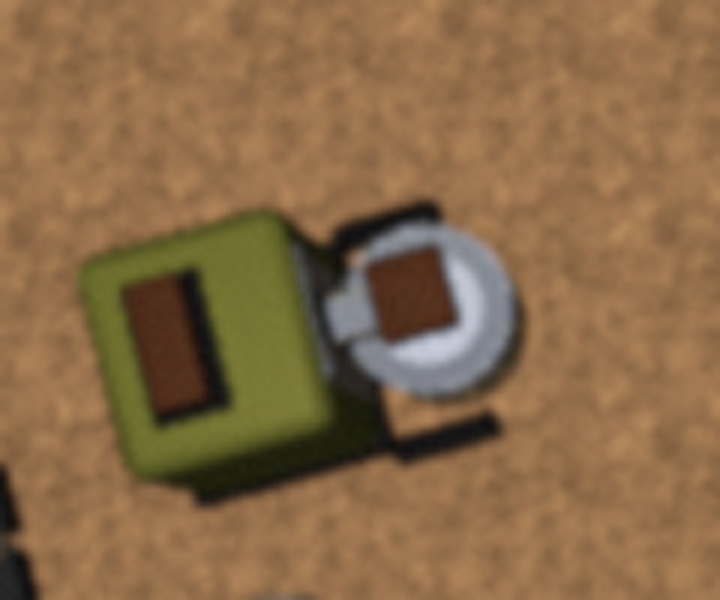

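```bash
python3 - <<'E'
from h import *
delta(O+.012*ox+.025*oy+[0,0,.2],Rt(0))
E
```

```text
delta [ 0.0057  0.0935 -0.0608] rot [ 0.0026 -0.0014  0.0013] deg 0.2
```

```bash
python3 -m crank '[[-0.01,0.04,-0.025,0,0,0,0],[-0.005,0.08,-0.05,0,0,0,0],[0,0.0935,-0.0608,0,0,0,0],[0.005,0.0935,-0.0608,0,0,0,0],[0.012,0.0935,-0.0608,0,0,0,0],[0.012,0.0935,-0.0608,0,0,0,0]]'; python3 - <<'E'
from h import *
p,R,s=cur();d=p-O;print(d@ox,d@oy)
E
```

```text
t: 23.22
eef_pos: [0.5372, 0.2778, 0.1917]
ee_rot: [0.579, 1.57, -2.283]
force: [-0.7, -0.0, 0.1]
width: 0.0004
0.009709721679607892 0.024577732093727916
```

```bash
python3 -m crank '[[0.004,-0.002,0,0,0,0,0],[0.008,-0.002,0,0,0,0,0],[0.008,-0.002,0,0,0,0,0]]'
```

```text
t: 23.6
eef_pos: [0.5371, 0.2794, 0.1838]
ee_rot: [0.77, 1.57, -2.092]
force: [-0.1, 0.7, -0.7]
width: 0.0003
```

```bash
python3 -m crank '[[0.002,0,0,0,0,0,0],[0.002,0,0,0,0,0,0]]'
```

```text
t: 23.85
eef_pos: [0.5374, 0.2793, 0.1821]
ee_rot: [1.24, 1.57, -1.622]
force: [-1.1, 0.7, -0.3]
width: 0.0007
```

```bash
python3 -m crank '[[0.002,0,0,0,0,0,0],[0.002,0,0,0,0,0,0]]'
```

```text
t: 24.1
eef_pos: [0.5374, 0.2792, 0.18]
ee_rot: [0.968, 1.57, -1.895]
force: [-0.0, 0.8, -0.7]
width: 0.0003
```

```bash
python3 -m crank '[[0.002,0,0,0,0,0,0],[0.002,0,0,0,0,0,0]]'
```

```text
t: 24.35
eef_pos: [0.5374, 0.2793, 0.1783]
ee_rot: [1.677, 1.57, -1.185]
force: [-0.8, -0.2, 2.1]
width: 0.0003
```

```bash
python3 -m crank '[[0.002,0,0,0,0,0,0],[0.002,0,0,0,0,0,0]]'
```

```text
t: 24.6
eef_pos: [0.537, 0.2792, 0.1764]
ee_rot: [0.649, 1.57, -2.213]
force: [-4.3, -1.3, 4.1]
width: 0.0003
```

```bash
python3 -m crank '[[0.002,0,0,0,0,0,0],[0.002,0,0,0,0,0,0]]'
```

```text
t: 24.85
eef_pos: [0.537, 0.2791, 0.1756]
ee_rot: [1.533, 1.57, -1.329]
force: [-8.2, -1.7, 13.2]
width: 0.0005
```

```bash
python3 -m crank '[[0.002,0,0,0,0,0,0],[0.002,0,0,0,0,0,0]]'
```

```text
t: 25.1
eef_pos: [0.5371, 0.2791, 0.1753]
ee_rot: [2.911, 1.57, 0.049]
force: [-12.1, -3.5, 23.6]
width: 0.0008
```

```bash
python3 -m crank '[[-0.01,0,0,0,0,0,0],[-0.03,0,0,0,0,0,0],[-0.03,-0.06,0.02,0,0,0,0],[-0.03,-0.09,0.05,0,0,0,0]]'; python3 - <<'E'
from h import *
c=Cam(grab_frame("scene"));crop(c,330,120,430,200,7,"pics/scene11.png")
c=Cam(grab_frame("top"));crop(c,120,130,240,230,6,"pics/top11.png")
E
```

```text
t: 25.6
eef_pos: [0.4643, 0.3538, 0.2019]
ee_rot: [-3.113, 1.57, 0.306]
force: [0.2, 0.9, -0.2]
width: 0.0007
```

View pics/scene11.png

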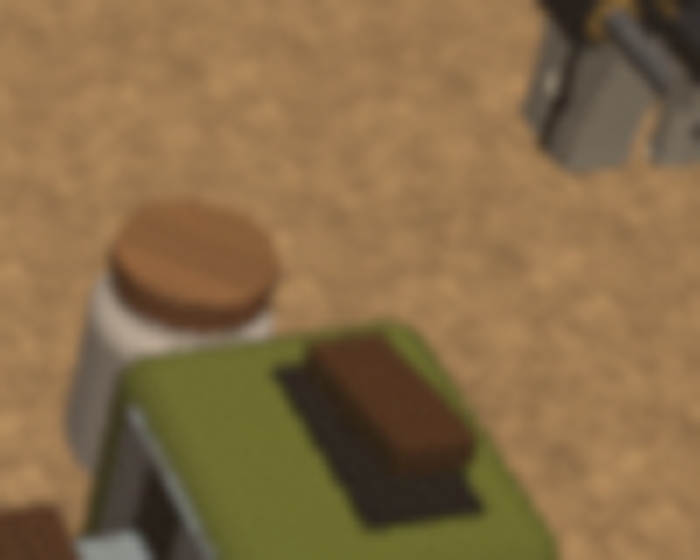

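```bash
python3 - <<'E'
from h import *
c=Cam(grab_frame("scene"));crop(c,370,155,410,195,15,"pics/scene12.png")
a=cv2.imread("pics/scene0.png")
cv2.imwrite("pics/scene0r.png",cv2.resize(a[155:195,370:410],None,fx=15,fy=15,interpolation=cv2.INTER_CUBIC))
P0=O+.012*ox
for zc in(.0,.004,.008):
  for th in(.2,.1,0,-.1,-.2):
    r=[]
    for L in(.033,-.033):
      for w in(-.014,.014):
        p=P0+ox*w+oy*(L*np.cos(th)-zc*np.sin(th))+np.array([0,0,.172+zc*np.cos(th)+L*np.sin(th)])
        u,v=c.proj(p);r.append((round((u+.5-370)*15),round((v+.5-155)*15)))
    print(zc,th,r)
E
```

```text
0.0 0.2 [(52, 177), (227, 153), (216, 542), (397, 515)]
0.0 0.1 [(46, 191), (220, 167), (223, 528), (404, 501)]
0.0 0 [(41, 207), (215, 183), (229, 513), (411, 486)]
0.0 -0.1 [(37, 224), (210, 200), (234, 496), (416, 469)]
0.0 -0.2 [(33, 242), (206, 218), (238, 477), (421, 450)]
0.004 0.2 [(60, 161), (236, 137), (225, 527), (407, 500)]
0.004 0.1 [(53, 173), (228, 149), (231, 511), (413, 484)]
0.004 0 [(47, 187), (221, 163), (236, 493), (418, 466)]
0.004 -0.1 [(41, 202), (215, 178), (240, 474), (423, 447)]
0.004 -0.2 [(37, 219), (210, 195), (242, 453), (426, 427)]
0.008 0.2 [(68, 145), (244, 121), (234, 511), (416, 484)]
0.008 0.1 [(60, 155), (235, 131), (239, 493), (422, 466)]
0.008 0 [(53, 167), (227, 143), (243, 473), (426, 446)]
0.008 -0.1 [(46, 181), (220, 157), (245, 452), (429, 425)]
0.008 -0.2 [(40, 196), (214, 172), (247, 430), (430, 403)]
```

View pics/scene12.png

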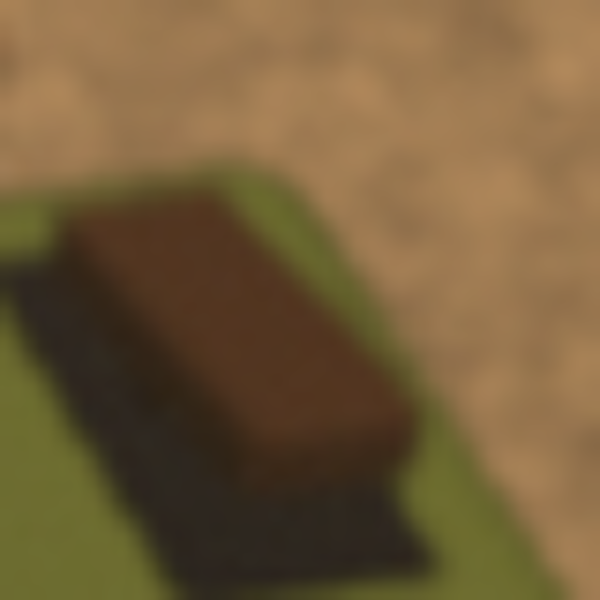

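View pics/scene0r.png

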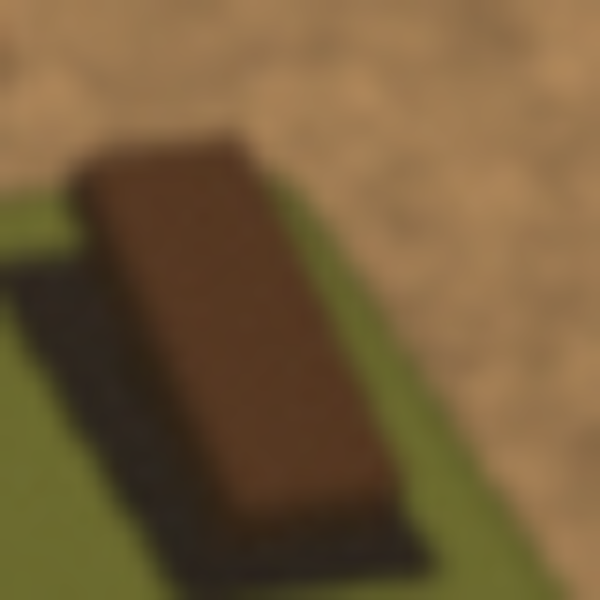

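```bash
python3 - <<'E'
from h import *
delta(O+.012*ox+.040*oy+[0,0,.185],Rt(0))
E
```

```text
delta [ 0.0172  0.0907 -0.0345] rot [ 0.0025 -0.0002 -0.    ] deg 0.1
```

```bash
python3 -m crank '[[0,0.04,-0.015,0,0,0,0],[0,0.08,-0.03,0,0,0,0],[0.005,0.0907,-0.0345,0,0,0,0],[0.017,0.0907,-0.0345,0,0,0,0],[0.023,0.0907,-0.0345,0,0,0,0],[0.023,0.0907,-0.0345,0,0,0,0]]'
```

```text
t: 26.5
eef_pos: [0.522, 0.2748, 0.1783]
ee_rot: [0.622, 1.569, -2.24]
force: [0.3, -0.1, -0.0]
width: 0.0004
```

```bash
python3 -m crank '[[0.002,0,0,0,0,0,0],[0.002,0,0,0,0,0,0]]'
```

```text
t: 26.75
eef_pos: [0.5226, 0.2748, 0.1773]
ee_rot: [2.56, 1.571, -0.302]
force: [0.2, -0.5, -0.2]
width: 0.0002
```

```bash
python3 -m crank '[[0.002,0,0,0,0,0,0],[0.002,0,0,0,0,0,0]]'
```

```text
t: 27.0
eef_pos: [0.5226, 0.2744, 0.1751]
ee_rot: [1.344, 1.571, -1.519]
force: [-0.1, -0.5, -0.4]
width: 0.0005
```

```bash
python3 -m crank '[[0.002,0,0,0,0,0,0],[0.002,0,0,0,0,0,0]]'
```

```text
t: 27.25
eef_pos: [0.5227, 0.2743, 0.173]
ee_rot: [1.129, 1.57, -1.734]
force: [-0.0, 0.0, 0.8]
width: 0.0004
```

```bash
python3 -m crank '[[0.0015,0,0,0,0,0,0],[0.0015,0,0,0,0,0,0]]'
```

```text
t: 27.5
eef_pos: [0.5229, 0.2744, 0.1727]
ee_rot: [2.819, 1.57, -0.043]
force: [-2.3, -0.2, 6.7]
width: 0.0004
```

```bash
python3 -m crank '[[0.001,0,0,0,0,0,0],[0.001,0,0,0,0,0,0]]'
```

```text
t: 27.75
eef_pos: [0.5229, 0.2744, 0.1725]
ee_rot: [2.994, 1.569, 0.131]
force: [-5.3, -1.9, 12.2]
width: 0.0003
```

```bash
python3 -m crank '[[-0.01,0,0,0,0,0,0],[-0.04,0,0,0,0,0,0],[-0.06,-0.05,0.0,0,0,0,0],[-0.06,-0.1,0.03,0,0,0,0],[-0.06,-0.14,0.06,0,0,0,0],[-0.06,-0.14,0.06,0,0,0,0]]'; python3 - <<'E'
from h import *
print(get_state()['force'])
c=Cam(grab_frame("scene"));crop(c,270,140,420,265,5,"pics/scene13.png");cv2.imwrite("pics/scene13f.png",c.im[:,:,::-1])
c=Cam(grab_frame("top"));cv2.imwrite("pics/top13.png",c.im[:,:,::-1])
E
```

```text
t: 28.5
eef_pos: [0.4244, 0.3944, 0.2311]
ee_rot: [-2.223, 1.57, 1.202]
force: [1.1, -0.3, -0.4]
width: 0.0003
[ 1.11617753 -0.27035272 -0.43788544]
```

View pics/scene13.png

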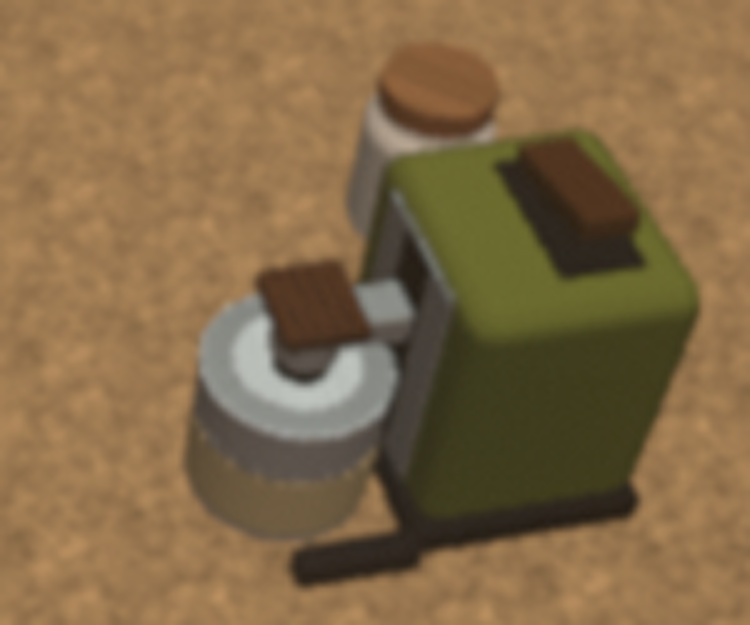

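View pics/top13.png

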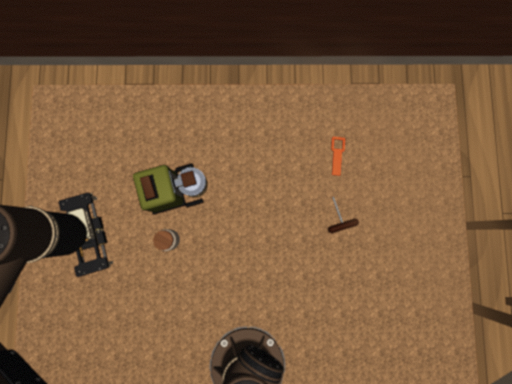

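```bash
python3 -c "
from station import *
print(job_done())"
```

```text
the job is handed in; nothing more can be done
None
```

The tin is in the opener's bay against the tower, the foot is holding the lid about half way in, and the opener is switched on. I handed the job in at about 28.6 s; no verdict is reported.

- **Tin:** I felt the lid at about 80.5 mm. I pushed the tin low down with the part-open fingers until it stopped firmly against the opener, at about 9 N with no sideways force. In the pictures it was on the seat to about 1 mm from the scene camera. The top camera's fit came out about 4 mm off, and I discounted it because the head hides part of the lid there.
- **Foot:** I pressed the pad down to 125.6 mm, which works out to the foot about 7 of 14 mm in. The force rose from about 3 N to 7 N, which fits the spring. The friction felt lower than the 5 N stated, closer to 2.5 to 3 N. The head had not moved in the later pictures.
- **Rocker:** My first press was too far out and left the rocker part-way over. The second press took it to its stop. A third press met that stop at once, at about 172.5 mm and 12 N, and the picture agrees with fully on.
- **Other things:** The corkscrew, bottle opener and salt jar look unmoved in the last picture, and the arm was clear with nothing touching it.

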